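# Set the sliding guide of a tube-expansion bench

### The arm

A 6-joint arm with a two-finger parallel gripper is mounted at the origin on the work surface. World frame = base frame: x ahead of the robot, y to its left, z up, the work surface at z = 0. Lengths are in m, angles in rad, forces in N, time in s.
With the tool pointing down it reaches from about 0.35 to 0.95 m from the base axis. Payload 17.4 kg.
Tool frame: the origin (TCP) lies midway between the tips of the shut fingers; the grasp point (between the pads) lies 19 mm behind it; z points along the fingers, x is the direction in which the jaws open and shut, and the axes are right-handed (so a half turn about z gives the same grasp; the last joint's range is limited). The gripper opens to 93 mm and grips with 3 to 60 N. Pads are 15 mm wide; open, the fingers measure 128 mm over their backs; the gripper's body (75 mm by 188 mm) begins 65 mm behind the grasp point.
Start: joints at [-1.179, 0.116, 1.442, -0, 1.584, -0.038], TCP at [0.281, -0.614, 0.219] pointing down, gripper open.
Joint ranges: [-2.83, 2.83], [-0.83, 2.19], [0.07, 2.5], [-1.14, 4.28], [0.01, 3], [-2.97, 2.97]. Speed limits (rad/s): [1.89, 1.89, 2.22, 3.14, 3.14, 3.14].

### API

Orientations are given as a 3x3 rotation matrix whose columns are the frame's x, y, z axes.
In Python, from rig import bot gives the robot as it stands.
- The arm moves only by the tool play_rows, never from a script. Its argument "series" is a list that holds one entry, the list of rows, each a list of 7 numbers: the shift along the tool's x, y, z in m, then the turn, a rotation vector about the tool's x, y, z in degrees, then the closure, from -1 (fully open) to 1 (shut), so that 0 is half open. In form: [[[dx, dy, dz, ax, ay, az, claw], ...]]. A call has 1 to 20 rows; each row shifts and turns the pose as measured when the row begins, along the tool's axes as they then stand; what a row does not reach is not made up. A row lasts 1/10 s, in which the tool goes at most 50 mm and 8.59 degrees, less where a joint would pass 70% of its speed; a pose out of reach is approached as far as the arm can. A call is refused whole if a number of a shift passes 0.05 or a number of a turn 8.59, either way. A call with a gripper value outside its range is refused whole. The fingers move at their own pace and stop on an object; "newtons" is the grip in N (left out, the last holds). Time passes only in rows, so rows that do not move let the fingers close. It gives the time, the measured TCP pose, the force and the opening at its end, in the units of the state.
- bot.sense(): the state, without advancing time (a new reading comes with each control period).
- bot.read_camera(name): name is "scene" or "top" or "wrist"; returns a dict with "color" (480x640x3 uint8, red, green, blue), "camera_matrix" (3x3 intrinsics, pixels), "camera_from_world" (4x4, takes a point from world to camera coordinates); the wrist camera has in their place "hand_eye" (4x4, takes a point from camera to tool coordinates, whose origin is the TCP and whose axes are the tool frame's). Camera axes: x right, y up, looking along -z (the intrinsics and any distortion apply to the point x, -y, -z); pixel columns grow to the right and rows downward; lengths in m; the calibration is good to about 2 mm. A picture is of the moment at which its call begins: read the wrist's pose just before it. There is no depth.
- bot.sign_off(): hands the job in, once; it reports no verdict.
The state is a dict: "t": time; "qpos": joint angles; "qvel": joint speeds; "joint_efforts": joint torques, N m; "eef_pos": TCP position; "tool_rot": TCP orientation; "wrist_force": force on the tool from outside, world axes, zero at the start; "wrist_torque": the same for the moment, N m; "opening": opening from 0.0 (shut) to 1.0 (fully open).
Only numpy, scipy, OpenCV 4.12 (cv2) and the standard library are available. Lean on these libraries where they do the work, as an engineer would, in place of code of your own. Each camera call takes 0.05 s, during which the arm holds its last target.

### The job

On the tube-expansion bench, roll the loose brass tube along the bed, turning over as it goes and without lifting it, until it drops into the groove under the guide arm. Turn the guide's thumbscrew clockwise until it seats on the tube, then back it off a quarter turn so that the tube stays free to slide, and finish while still gripping the thumbscrew there, holding it for me to set its lock nut. Leave everything else on the bench where it is.

Things in the scene. Friction and masses are not known exactly. Their poses are not given: they have to be found in the camera images.
- groove_mid (a point): Middle of the bench's groove, level with the bed's top face (14 mm above the work surface). z up, y along the groove, x towards the back. The groove is a 12 mm wide slot along the whole bed; the tube drops 2 mm into it, its centre then 8 mm above the bed's top, and stays there. Two dowel pins, 8 mm across, 14 mm tall, just behind it at y -65 and +65 mm (front at x +11 mm) square the tube and stop it.
- expansion_bench: Fixed bench for measuring a tube's expansion; origin on the work surface below groove_mid, same axes. A level aluminium bed from x -125 to +95 mm, y -235 to +180 mm; the tube starts on its free front part (negative x). An end stop stands at y +154 to +172 mm (26 mm above the bed), a dial gauge from its plunger's tip at y -147 mm to y -233 mm (24 mm above the bed).
- guide_arm (a point): Middle of the top face of the guide's arm, on the screw's axis: 95 mm along +y from groove_mid, 46 mm above the bed's top. The guide is a grey C-frame, 30 mm wide in y: its arm, 16 mm thick, overhangs the groove from x -15 to +57 mm, its column stands behind the groove (x +32 to +72 mm). The tube rolls in under it from the front with 10 mm to spare and clears the raised screw.
- tube_center (a point): Centre of the loose brass tube, 20 mm in diameter, 240 mm long, about 0.3 kg, polished. It starts on the bed 55 to 90 mm in front of the groove, its axis (its own y) within 0.12 rad of the groove's, z up; x and z turn as it rolls. On the bed its centre is 10 mm above the bed's top. Pushed sideways it rolls easily, and may run ahead a little of what pushes it.
- thumbscrew_grip (a point): Centre of the guide thumbscrew's round knurled steel head, half-way up, on its upright axis. 32 mm in diameter, 24 mm tall, a screwdriver slot across the top. Seated, this point is 74 mm above the bed's top, 28 mm above the arm; it rises 3 mm per turn backed off. Below the head sits a hexagon lock nut, 19 mm across. The frame turns with the screw.
- guide_screw (a joint): Angle in rad by which the guide thumbscrew is backed off from its seat: 0 = seated on the tube (firm stop), growing anticlockwise seen from above (unscrewing and rising), at most 6.2; clockwise lowers it. It starts 3.4 to 4.8 rad out and stays where it is left (friction about 0.06 N m).
- spanner_mid (a point): small double-ended steel spanner for the lock nut, 125 mm long, 6 mm thick, lying on the bed behind the groove; origin at its middle. Not part of the job: leave it.
- beaker_mid (a point): glass beaker, 72 mm across, 85 mm tall, standing on the work surface; origin on its axis half-way up. Not part of the job: leave it.
- bottle_mid (a point): amber reagent bottle, 60 mm across, 120 mm tall; origin on its axis 60 mm up. Not part of the job: leave it.
- jar_mid (a point): clear jar with a white cap, 60 mm across, 75 mm tall; origin on its axis 35 mm up. Not part of the job: leave it.
- dish_mid (a point): low glass dish, 90 mm across, 18 mm tall; origin at its middle. Not part of the job: leave it.
- rack_mid (a point): red test-tube rack, 95 x 200 mm and 60 mm tall, dropper pipettes standing in it up to about 190 mm; origin 30 mm up at its middle. Not part of the job: leave it.
There are look-alikes about, which are no part of the job. There is more than one size of the part that bears tube_center; the job needs the smallest.

How it is judged:
By the outcome, as a careful person would: the job done as asked, in the order asked, and still so for the second after the job is handed in, while the arm keeps its last pose, push and grip.
It also fails if it takes over 70 s, if anything falls off the work surface, if the arm or the gripper's body presses on something with over 40 N, if the wrist force passes 120 N, or if a joint passes its speed limit or range.

## Working session

There is one attempt and no reset: what is moved stays moved. The work goes in short steps, Python scripts to look and compute and a tool call to move; the robot and the scene stay as the last step left them, time stands still between calls to the robot, and variables do not carry over. Pictures are saved under pics/ and viewed, and the job is handed in when it is done.

Besides the shell and the picture viewer there is one more tool, called after "Request:" in YAML: its name, and indented under it one key for each argument. play_rows: Moves the arm, as the interface text tells. Its arguments: {"type":"object","properties":{"series":{"type":"array"},"newtons":{"type":"number"}},"required":["series"]}

```bash
mkdir -p pics; ls
python3 - <<'E'
from rig import bot
import cv2
for n in ("scene","top","wrist"):
    s=bot.sense()
    d=bot.read_camera(n); cv2.imwrite(f"pics/{n}0.png",d["color"][:,:,::-1])
    print(n,{k:v for k,v in d.items() if k!="color"})
print(s)
E
```

```text
pics
scene {'camera_matrix': array([[537.32469507,   0.        , 316.01370458],
       [  0.        , 537.32469507, 246.53414164],
       [  0.        ,   0.        ,   1.        ]]), 'camera_from_world': array([[ 0.67402106,  0.73841046,  0.02110958, -0.24689814],
       [-0.5385193 ,  0.47159813,  0.698278  ,  0.20351202],
       [ 0.50566054, -0.48202199,  0.71551535, -1.57839083],
       [ 0.        ,  0.        ,  0.        ,  1.        ]])}
top {'camera_matrix': array([[475.5594691 ,   0.        , 322.8840028 ],
       [  0.        , 475.5594691 , 239.24877286],
       [  0.        ,   0.        ,   1.        ]]), 'camera_from_world': array([[ 0.02194616, -0.99972518,  0.00824159, -0.0436767 ],
       [ 0.98549568,  0.02301984,  0.16813194, -0.45071059],
       [-0.16827546,  0.0044322 ,  0.98573005, -1.32031654],
       [ 0.        ,  0.        ,  0.        ,  1.        ]])}
wrist {'camera_matrix': array([[383.4981609 ,   0.        , 323.00996513],
       [  0.        , 383.4981609 , 238.07067965],
       [  0.        ,   0.        ,   1.        ]]), 'hand_eye': array([[ 9.999
[... 436 characters left out ...]
9644e+00, -3.78025266e-02]), 'qvel': array([-4.48842963e-05, -1.46906559e-03, -2.18595419e-03,  1.33632067e-03,
       -1.84664371e-03, -3.57674747e-04]), 'joint_efforts': array([ 1.08511256e-03, -7.22886229e+01, -6.23864436e+01,  7.81990984e-02,
        2.27015710e-02, -5.15576198e-05]), 'eef_pos': array([ 0.28118202, -0.61345692,  0.21799099]), 'tool_rot': array([[ 4.16680044e-01, -9.09053125e-01, -3.95624773e-04],
       [-9.09052639e-01, -4.16680230e-01,  9.40510436e-04],
       [-1.01982297e-03, -3.22481861e-05, -9.99999479e-01]]), 'wrist_force': array([-0.23021807, -0.03912059, -0.11792923]), 'wrist_torque': array([ 0.03492528, -0.02894759, -0.01100969]), 'opening': 0.9971060037813525}
```

View pics/scene0.png

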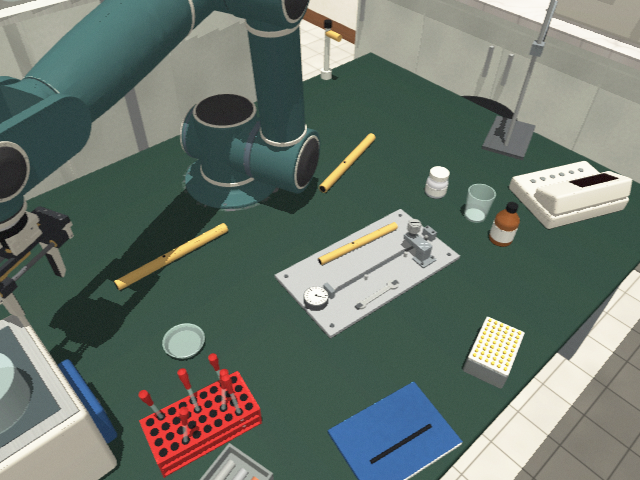

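View pics/top0.png

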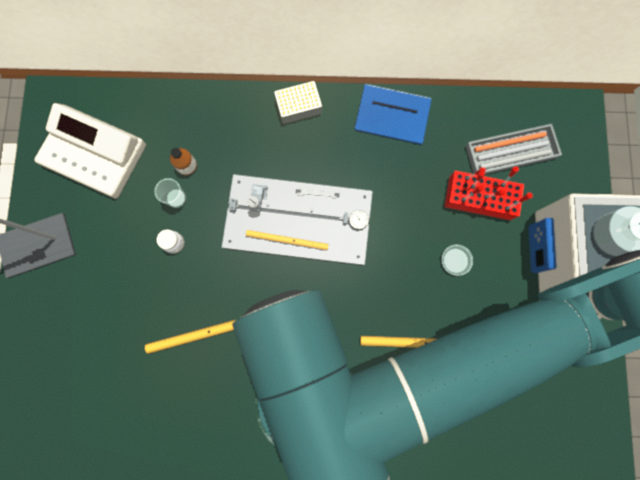

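View pics/wrist0.png

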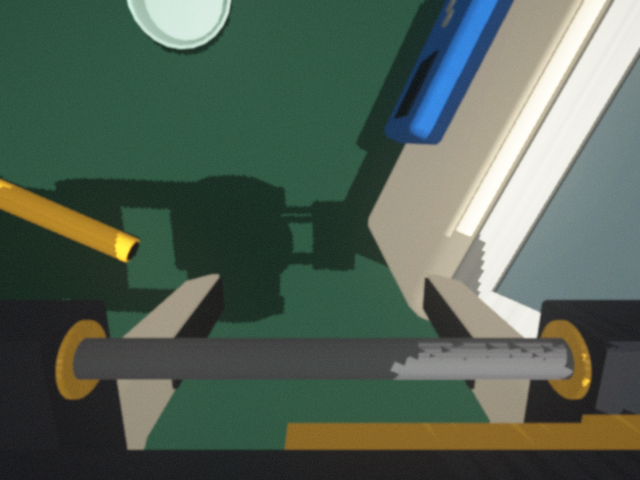

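The scene shows the bench at about (365,265), with the brass tube on its front part and two longer look-alikes off the bench. In the top view the bed spans columns 222–372 and rows 176–264. I'll zoom in to measure.

Run:
```python
import cv2
a=cv2.imread("pics/top0.png")[165:275,215:380]; cv2.imwrite("pics/topz.png",cv2.resize(a,None,fx=4.8,fy=4.8,interpolation=cv2.INTER_CUBIC))
a=cv2.imread("pics/scene0.png")[200:340,270:470]; cv2.imwrite("pics/scz.png",cv2.resize(a,None,fx=4,fy=4,interpolation=cv2.INTER_CUBIC))
```

```text
(no output)
```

View pics/topz.png

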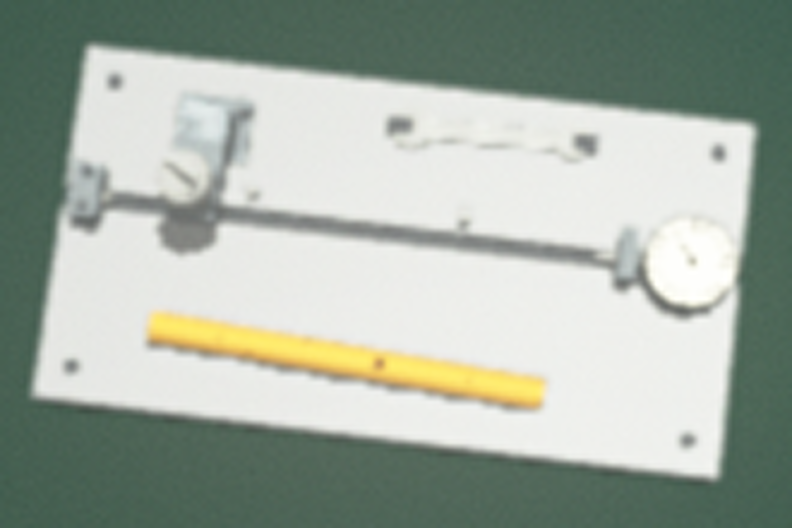

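View pics/scz.png

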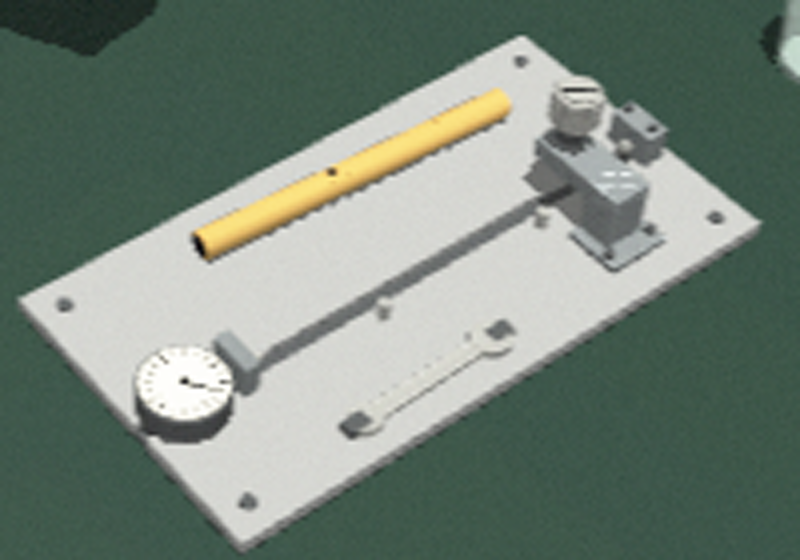

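```bash
cat > h.py <<'E'
import numpy as np
from rig import bot
from scipy.optimize import least_squares
def proj(K,T,P):
    c=T[:3,:3]@np.asarray(P,float)+T[:3,3]
    return np.array([K[0,2]+K[0,0]*c[0]/-c[2], K[1,2]+K[1,1]*(-c[1])/-c[2]])
def onz(K,T,uv,z):
    d=np.array([(uv[0]-K[0,2])/K[0,0],-(uv[1]-K[1,2])/K[1,1],-1.])
    R=T[:3,:3]; o=-R.T@T[:3,3]; d=R.T@d
    return o+d*(z-o[2])/d[2]
def cams():
    out={}
    for n in("scene","top"):
        d=bot.read_camera(n); out[n]=(d["camera_matrix"],d["camera_from_world"],d["color"])
    return out
def wristT(s,d):
    W=np.eye(4); W[:3,:3]=s["tool_rot"]; W[:3,3]=s["eef_pos"]
    return d["camera_matrix"],np.linalg.inv(W@d["hand_eye"])
E
python3 - <<'E'
from h import *
C=cams()
tz=lambda u,v:((u+.5)/4.8-.5+215,(v+.5)/4.8-.5+165)
sz=lambda u,v:((u+.5)/4-.5+270,(v+.5)/4-.5+200)
B=[(95,180),(95,-235),(-125,-235),(-125,180)]
top=[tz(86,44),tz(757,123),tz(719,480),tz(33,397)]
sc=[sz(762,224),sz(240,550),sz(20,300),sz(525,36)]
def w(p,b,z): 
    c,s=np.cos(p[2]),np.sin(p[2]); b=np.array(b)/1000
    return [p[0]+c*b[0]-s*b[1],p[1]+s*b[0]+c*b[1],z]
for use in("top","scene","both"):
    def f(p):
        r=[]
        if use!="scene": r+=[proj(*C["top"][:2],w(p,b,.014))-q for b,q in zip(B,top)]
        if use!="top": r+=[proj(*C["scene"][:2],w(p,b,.014))-q for b,q in zip(B,sc)]
        return np.ravel(r)
    o=least_squares(f,[.55,0,0]); print(use,o.x,np.round(o.fun,1))
p=o.x
print("guide",w(p,(0,95),.088))
def inb(P):
    c,s=np.cos(p[2]),np.sin(p[2]); d=(P[:2]-p[:2]); return np.round([1000*(c*d[0]+s*d[1]),1000*(-s*d[0]+c*d[1])],1)
for nm,e in(("top",[tz(150,328),tz(545,392)]),("scene",[sz(500,104),sz(205,245)])):
    P=[onz(*C[nm][:2],q,.024) for q in e]; print(nm,P,[inb(x) for x in P], np.linalg.norm(P[0]-P[1]))
for zz in (.100,.101,.102): print(inb(onz(*C["top"][:2],tz(184,177),zz)),inb(onz(*C["scene"][:2],sz(578,92),zz)))
E
```

```text
top [ 0.53323147  0.06770591 -0.09679033] [ 0.6  0.6 -0.5  0.5 -0.3 -0.6  0.2 -0.3]
scene [ 0.53489084  0.06573903 -0.10040459] [ 0.1  0.6  0.4 -0.7 -0.3  0.3 -0.3  0.1]
both [ 0.53398119  0.06682416 -0.09857669] [ 0.9  0.3 -0.1  0.4 -0.1 -0.7  0.5 -0.7  0.   0.1  0.6 -1.2 -0.2 -0.
 -0.4 -0.3]
guide [np.float64(0.5433308155552409), np.float64(0.16136296113875878), 0.088]
top [array([0.46733324, 0.18946064, 0.024     ]), array([ 0.43387175, -0.04912771,  0.024     ])] [array([-78.4, 115.5]), array([ -88.2, -125.2])] 0.240923374702951
scene [array([0.46924095, 0.18537128, 0.024     ]), array([ 0.43392822, -0.04624444,  0.024     ])] [array([-76.1, 111.6]), array([ -88.4, -122.4])] 0.23429218654304682
[-1.1 95.6] [-2.4 95.3]
[-1.4 95.5] [-1.7 94.5]
[-1.6 95.3] [-1.  93.6]
```

Both cameras agree. The bench is at (0.534, 0.067) with yaw -0.099. The tube is about 83 mm in front of the groove, skewed 0.046 rad. Next I travel over the area in front of the tube.

Request:
play_rows:
  series:
    - [[-0.0397,-0.0287,0,0,0,0,-1],[-0.0397,-0.0287,0,0,0,0,-1],[-0.0397,-0.0287,0,0,0,0,-1],[-0.0397,-0.0287,0,0,0,0,-1],[-0.0397,-0.0287,0,0,0,0,-1],[-0.0397,-0.0287,0,0,0,0,-1],[-0.0397,-0.0287,0,0,0,0,-1],[-0.0397,-0.0287,0,0,0,0,-1],[-0.0397,-0.0287,0,0,0,0,-1],[-0.0397,-0.0287,0,0,0,0,-1],[-0.0397,-0.0287,0,0,0,0,-1],[-0.0397,-0.0287,0,0,0,0,-1],[-0.0397,-0.0287,0,0,0,0,-1],[-0.0397,-0.0287,0,0,0,0,-1]]

```text
t: 1.65
eef_pos: [0.4141, 0.0715, 0.2177]
tool_rot: [[0.408, -0.913, 0.005], [-0.913, -0.408, 0.003], [-0.001, -0.006, -1.0]]
wrist_force: [0.8, -0.9, 0.7]
opening: 0.997
```

Request:
play_rows:
  series:
    - [[0,0,0,0,0,-8.5,-1],[0,0,0,0,0,-8.5,-1],[0,0,0,0,0,-8.5,-1],[0,0,0,0,0,-8.5,-1],[0,0,0,0,0,-8.5,-1],[0,0,0,0,0,-8.5,-1],[0,0,0,0,0,-8.5,-1],[0,0,0,0,0,-8.5,-1],[0,0,0,0,0,-8.5,-1],[0,0,0,0,0,-8.5,-1],[0,0,0,0,0,-8.5,-1],[0,0,0,0,0,-8.5,-1],[0,0,0,0,0,-8.5,-1],[0,0,0,0,0,-8.5,-1],[0,0,0,0,0,-8.5,-1],[0,0,0,0,0,-8.5,-1],[0,0,0,0,0,-8.5,-1],[0,0,0,0,0,0,-1]]

```text
t: 3.45
eef_pos: [0.4126, 0.0794, 0.2175]
tool_rot: [[0.165, 0.986, 0.005], [0.986, -0.165, 0.004], [0.005, 0.004, -1.0]]
wrist_force: [-0.0, -0.1, 0.1]
opening: 1.001
```

```bash
cat >> h.py <<'E'
BP=np.array([0.53398,0.06682,-0.09858])
def b2w(x,y,z=0):
    c,s=np.cos(BP[2]),np.sin(BP[2]); return np.array([BP[0]+c*x-s*y,BP[1]+s*x+c*y,z])
def w2b(P):
    c,s=np.cos(BP[2]),np.sin(BP[2]); d=np.asarray(P)[:2]-BP[:2]; return np.array([c*d[0]+s*d[1],-s*d[0]+c*d[1]])
def togo(x,y,z,yawdeg=None):
    s=bot.sense(); R=s["tool_rot"]; d=R.T@(b2w(x,y,z)-s["eef_pos"])
    yaw=np.degrees(np.arctan2(R[1,0],R[0,0]))
    print("t",round(s["t"],2),"bench",np.round(w2b(s["eef_pos"])*1000,1),"z",round(s["eef_pos"][2]*1000,1),"yaw",round(yaw,2),"q6",round(np.degrees(s["qpos"][5]),1),"zaxis",np.round(R[:,2],4),"open",round(s["opening"],3),"F",np.round(s["wrist_force"],1),"T",np.round(s["wrist_torque"],2))
    print("toolshift mm",np.round(d*1000,1), "" if yawdeg is None else ("az",round(-((yawdeg-yaw+180)%360-180),2)))
E
python3 - <<'E'
from h import *
import cv2
togo(-.118,-.020,.020,90-5.65)
s=bot.sense();d=bot.read_camera("wrist");cv2.imwrite("pics/w1.png",d["color"][:,:,::-1])
K,T=wristT(s,d)
for b in [(0,-.147),(-.01,.1),(0,.0),(-.125,-.235),(-.125,.18)]: print(b,proj(K,T,b2w(*b,.014)))
E
```

```text
t 3.45 bench [-122.     0.6] z 217.5 yaw 80.5 q6 -73.2 zaxis [ 0.0053  0.0044 -1.    ] open 1.001 F [-0.  -0.1  0.1] T [ 0.01 -0.17  0.01]
toolshift mm [-21.3   4.5 197.4] ('az', np.float64(-3.85))
(0, -0.147) [191.30964124 331.7721396 ]
(-0.01, 0.1) [423.93322043 307.98934907]
(0, 0.0) [329.35339077 322.82038967]
(-0.125, -0.235) [ 82.38564314 222.7540269 ]
(-0.125, 0.18) [506.47176352 193.71739501]
```

View pics/w1.png

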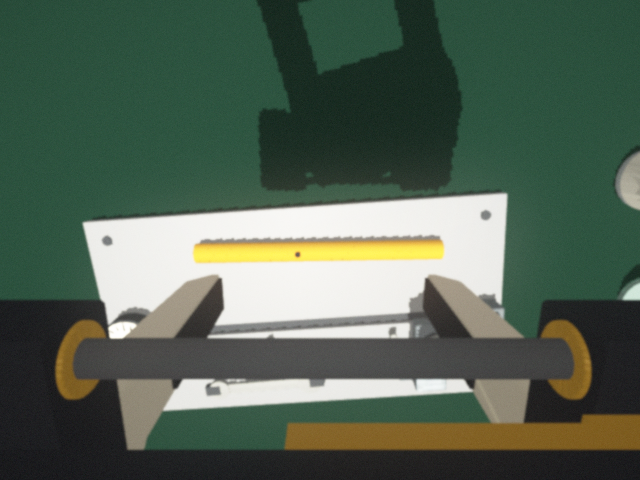

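The wrist view shows the tube from (195,252) to (443,250). The predicted bed corners, (82,223) and (506,194), land on the visible ones, so the fit holds. Now I descend in front of the tube.

Request:
play_rows:
  series:
    - [[-0.021,0.004,0,0,0,-3.8,-1],[0,0,0.045,0,0,0,-1],[0,0,0.045,0,0,0,-1],[0,0,0.045,0,0,0,-1],[0,0,0.03,0,0,0,-1],[0,0,0,0,0,0,-1]]

```text
t: 4.1
eef_pos: [0.4145, 0.058, 0.0487]
tool_rot: [[0.132, 0.991, 0.01], [0.991, -0.133, 0.005], [0.006, 0.009, -1.0]]
wrist_force: [-0.3, -0.1, 0.8]
opening: 0.998
```

Run:
```python
from h import *
import cv2
togo(-.118,-.020,.020,90-5.65)
s=bot.sense();d=bot.read_camera("wrist");cv2.imwrite("pics/w2.png",d["color"][:,:,::-1])
```

```text
t 4.1 bench [-118.   -20.5] z 48.7 yaw 82.39 q6 -78.1 zaxis [ 0.0098  0.0047 -0.9999] open 0.998 F [-0.3 -0.1  0.8] T [ 0.07 -0.16 -0.01]
toolshift mm [ 0.4 -0.2 28.7] ('az', np.float64(-1.96))
```

View pics/w2.png

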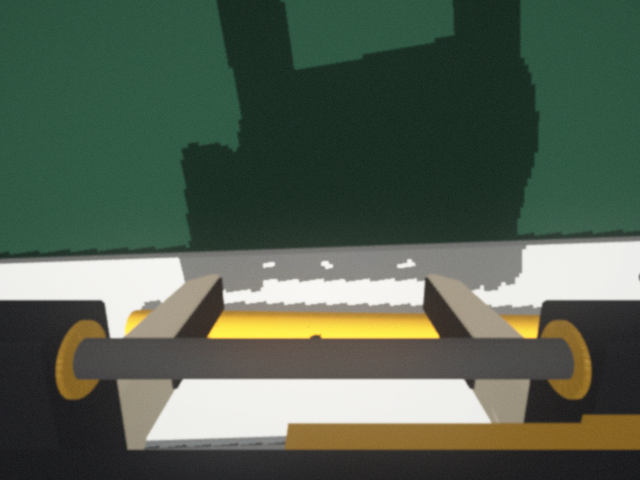

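Request:
play_rows:
  series:
    - [[0,0,0.015,0.5,-0.2,-2,-1],[0,0,0.013,0,0,0,-1],[0,0,0,0,0,0,-1]]

```text
t: 4.45
eef_pos: [0.418, 0.0584, 0.0253]
tool_rot: [[0.098, 0.995, 0.008], [0.995, -0.098, 0.003], [0.003, 0.007, -1.0]]
wrist_force: [-0.2, 0.2, 0.4]
opening: 1.001
```

Run:
```python
from h import *
import cv2
togo(-.0335,-.020,.020,90-5.65)
C=cams()
a=C["scene"][2][200:340,270:470]; cv2.imwrite("pics/scz2.png",cv2.resize(a,None,fx=4,fy=4,interpolation=cv2.INTER_CUBIC)[:,:,::-1])
```

```text
t 4.45 bench [-114.6  -19.8] z 25.3 yaw 84.39 q6 -80.0 zaxis [ 0.0077  0.0026 -1.    ] open 1.001 F [-0.2  0.2  0.4] T [ 0.03 -0.21  0.02]
toolshift mm [-0.3 81.1  5.9] ('az', np.float64(0.04))
```

View pics/scz2.png

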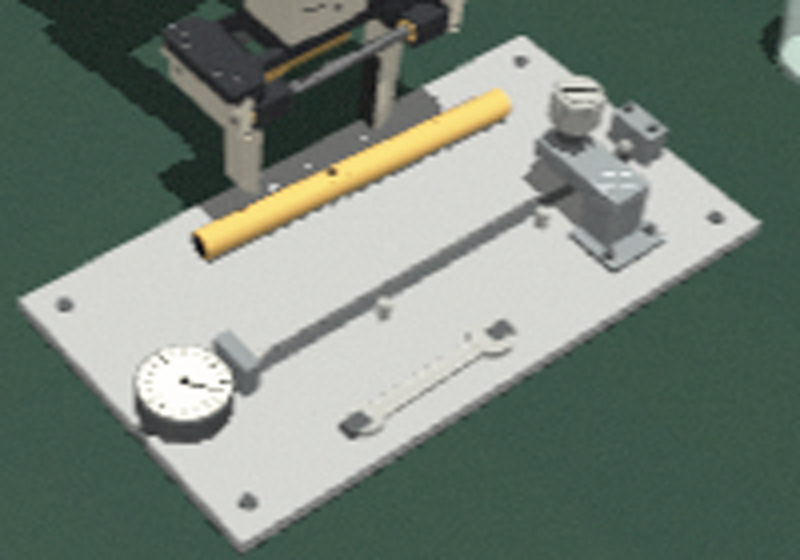

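Request:
play_rows:
  series:
    - [[0,0.003,0.005,0.2,0,0,-1],[0,0.003,0,0,0,0,-1],[0,0.003,0,0,0,0,-1],[0,0.003,0,0,0,0,-1],[0,0.003,0,0,0,0,-1],[0,0.003,0,0,0,0,-1],[0,0.003,0,0,0,0,-1],[0,0.003,0,0,0,0,-1],[0,0.003,0,0,0,0,-1],[0,0.003,0,0,0,0,-1],[0,0.003,0,0,0,0,-1],[0,0.003,0,0,0,0,-1]]

```text
t: 5.75
eef_pos: [0.4586, 0.0547, 0.0235]
tool_rot: [[0.098, 0.995, 0.008], [0.995, -0.098, 0.003], [0.004, 0.008, -1.0]]
wrist_force: [-0.8, 0.3, 0.9]
opening: 1.0
```

Run:
```python
from h import *
import cv2
togo(-.0335,-.020,.020,90-5.65)
C=cams()
a=C["scene"][2][200:340,270:470]; cv2.imwrite("pics/scz3.png",cv2.resize(a,None,fx=4,fy=4,interpolation=cv2.INTER_CUBIC)[:,:,::-1])
togo(-.0335,-.020,.020,90-5.65)
```

```text
t 5.75 bench [-73.8 -19.5] z 23.5 yaw 84.35 q6 -80.9 zaxis [ 0.008   0.0033 -1.    ] open 1.0 F [-0.8  0.3  0.9] T [ 0.01 -0.1   0.03]
toolshift mm [-0.5 40.3  3.8] ('az', np.float64(0.0))
t 5.85 bench [-73.7 -19.5] z 23.5 yaw 84.35 q6 -80.9 zaxis [ 0.0081  0.0033 -1.    ] open 1.001 F [ 0.3  0.1 -0.2] T [ 0.03 -0.14  0.  ]
toolshift mm [-0.5 40.2  3.8] ('az', np.float64(-0.0))
```

View pics/scz3.png

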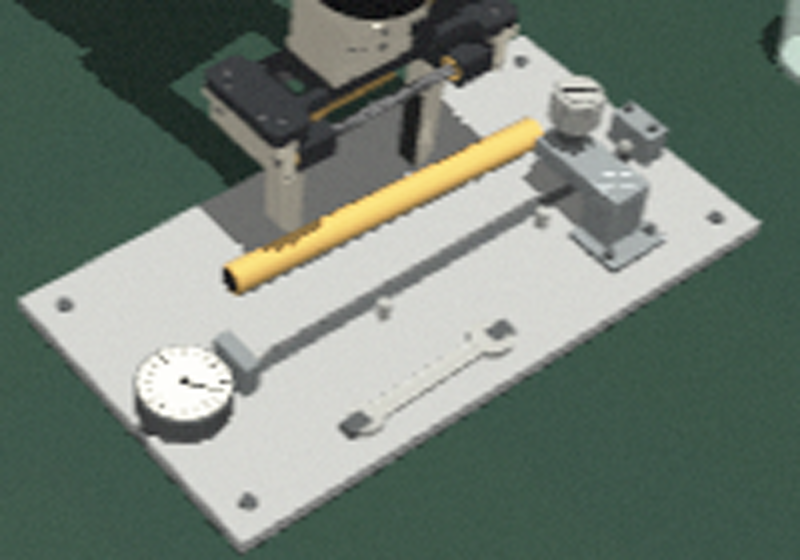

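The tube is rolling: its cross-hole has turned out of sight, and it stays roughly parallel to the groove. I continue pushing.

Request:
play_rows:
  series:
    - [[0,0.003,0.003,0,0,0,-1],[0,0.003,0.002,0,0,0,-1],[0,0.003,0,0,0,0,-1],[0,0.003,0,0,0,0,-1],[0,0.003,0,0,0,0,-1],[0,0.003,0,0,0,0,-1],[0,0.003,0,0,0,0,-1],[0,0.003,0,0,0,0,-1]]

```text
t: 6.65
eef_pos: [0.4843, 0.0521, 0.0181]
tool_rot: [[0.098, 0.995, 0.008], [0.995, -0.098, 0.003], [0.004, 0.007, -1.0]]
wrist_force: [-0.5, -0.5, 0.6]
opening: 1.001
```

Run:
```python
from h import *
import cv2
togo(-.0335,-.020,.020,90-5.65)
C=cams()
a=C["scene"][2][200:340,270:470]; cv2.imwrite("pics/scz4.png",cv2.resize(a,None,fx=4,fy=4,interpolation=cv2.INTER_CUBIC)[:,:,::-1])
togo(-.0335,-.020,.020,90-5.65)
```

```text
t 6.65 bench [-48.  -19.5] z 18.1 yaw 84.35 q6 -81.4 zaxis [ 0.0078  0.0033 -1.    ] open 1.001 F [-0.5 -0.5  0.6] T [ 0.08 -0.05 -0.04]
toolshift mm [-0.5 14.5 -1.8] ('az', np.float64(-0.0))
t 6.75 bench [-47.9 -19.5] z 18.1 yaw 84.35 q6 -81.4 zaxis [ 0.0078  0.0033 -1.    ] open 1.001 F [-0.7  0.1  0.5] T [ 0.08 -0.11 -0.  ]
toolshift mm [-0.5 14.4 -1.8] ('az', np.float64(-0.0))
```

View pics/scz4.png

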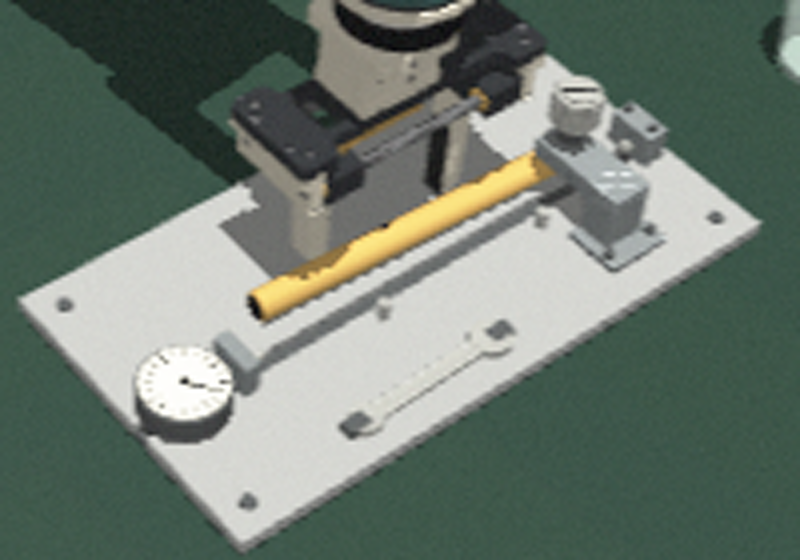

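Request:
play_rows:
  series:
    - [[0,0.003,0,0,0,0,-1],[0,0.003,0,0,0,0,-1],[0,0.003,0,0,0,0,-1],[0,0.003,0,0,0,0,-1],[0,0,0,0,0,0,-1],[0,0,0,0,0,0,-1]]

```text
t: 7.35
eef_pos: [0.4974, 0.0508, 0.0182]
tool_rot: [[0.098, 0.995, 0.008], [0.995, -0.099, 0.003], [0.004, 0.008, -1.0]]
wrist_force: [0.3, 0.5, -0.1]
opening: 1.001
```

Run:
```python
from h import *
import cv2
togo(-.0335,-.020,.020,90-5.65)
C=cams()
a=C["scene"][2][200:340,270:470]; cv2.imwrite("pics/scz5.png",cv2.resize(a,None,fx=4,fy=4,interpolation=cv2.INTER_CUBIC)[:,:,::-1])
togo(-.0335,-.020,.020,90-5.65)
```

```text
t 7.35 bench [-34.8 -19.5] z 18.2 yaw 84.35 q6 -81.6 zaxis [ 0.0079  0.0033 -1.    ] open 1.001 F [ 0.3  0.5 -0.1] T [ 0.11 -0.13  0.03]
toolshift mm [-0.5  1.3 -1.8] ('az', np.float64(-0.0))
t 7.45 bench [-34.9 -19.5] z 18.2 yaw 84.35 q6 -81.6 zaxis [ 0.0079  0.0033 -1.    ] open 1.0 F [ 0.2  0.6 -0.3] T [ 0.03 -0.11  0.01]
toolshift mm [-0.5  1.4 -1.8] ('az', np.float64(0.0))
```

View pics/scz5.png

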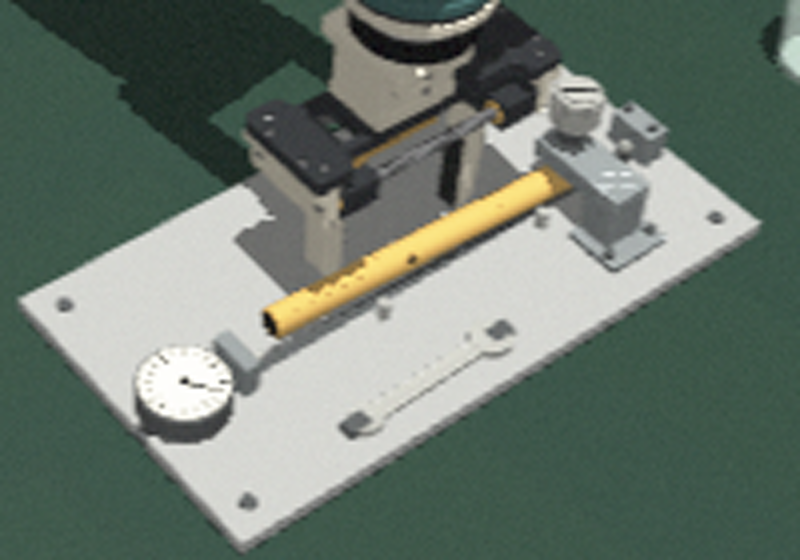

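Request:
play_rows:
  series:
    - [[0,0.003,0,0,0,0,-1],[0,0.003,0,0,0,0,-1],[0,0.003,0,0,0,0,-1],[0,0,0,0,0,0,-1],[0,0,0,0,0,0,-1]]

```text
t: 7.95
eef_pos: [0.5071, 0.0499, 0.0184]
tool_rot: [[0.098, 0.995, 0.008], [0.995, -0.098, 0.003], [0.004, 0.008, -1.0]]
wrist_force: [-0.1, 0.0, 0.1]
opening: 0.997
```

Run:
```python
from h import *
import cv2
togo(-.0335,-.020,.020,90-5.65)
C=cams()
a=C["scene"][2][200:340,270:470]; cv2.imwrite("pics/scz6.png",cv2.resize(a,None,fx=4,fy=4,interpolation=cv2.INTER_CUBIC)[:,:,::-1])
for x,z in((0,.022),(-.01,.024)): print([(proj(*C["scene"][:2],b2w(x,y,z))-[270,200])*4 for y in(-.126,.11)])
togo(-.0335,-.020,.020,90-5.65)
```

```text
t 7.95 bench [-25.1 -19.5] z 18.4 yaw 84.35 q6 -81.8 zaxis [ 0.0081  0.0033 -1.    ] open 0.997 F [-0.1  0.   0.1] T [ 0.07 -0.15  0.05]
toolshift mm [-0.5 -8.4 -1.7] ('az', np.float64(0.0))
[array([288.71241395, 337.73694656]), array([577.13780065, 172.63181585])]
[array([278.36516048, 325.07939092]), array([566.69926188, 161.39635834])]
t 8.05 bench [-25.2 -19.5] z 18.4 yaw 84.36 q6 -81.8 zaxis [ 0.0081  0.0033 -1.    ] open 1.001 F [-0.6  0.9 -0.7] T [ 0.1  -0.13 -0.  ]
toolshift mm [-0.5 -8.3 -1.7] ('az', np.float64(0.01))
```

View pics/scz6.png

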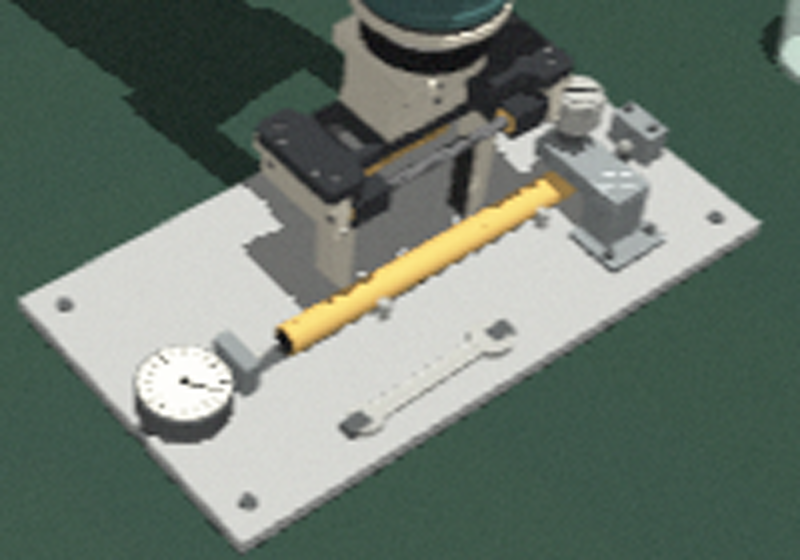

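The tube end is at (286,338), against a prediction of (288.7,337.7) when seated in the groove, so it has dropped in. I back away and rise to check.

Request:
play_rows:
  series:
    - [[0,-0.015,0,0,0,0,-1],[0,-0.025,0,0,0,0,-1],[0,-0.02,-0.02,0,0,0,-1],[0,0,-0.045,0,0,0,-1],[0,0,-0.045,0,0,0,-1],[0,0,-0.045,0,0,0,-1],[0,0,-0.01,0,0,0,-1],[0,0,0,0,0,-8.5,-1],[0,0,0,0,0,-8.5,-1],[0,0,0,0,0,-8.5,-1],[0,0,0,0,0,-8.5,-1],[0,0,0,0,0,-8.5,-1],[0,0,0,0,0,-8.5,-1],[0,0,0,0,0,-8.5,-1],[0,0,0,0,0,-8.5,-1],[0,0,0,0,0,-8.5,-1],[0,0,0,0,0,-8.5,-1],[0,0,0,0,0,0,-1]]

```text
t: 9.85
eef_pos: [0.4405, 0.0554, 0.1832]
tool_rot: [[-0.987, 0.162, 0.003], [0.162, 0.987, 0.003], [-0.003, 0.004, -1.0]]
wrist_force: [-0.3, -0.5, 0.3]
opening: 1.001
```

Run:
```python
from h import *
import cv2
togo(-.001,.095,.20,176)
C=cams()
a=C["scene"][2][200:340,270:470]; cv2.imwrite("pics/scz7.png",cv2.resize(a,None,fx=4,fy=4,interpolation=cv2.INTER_CUBIC)[:,:,::-1])
a=C["top"][2][165:275,215:380]; cv2.imwrite("pics/topz7.png",cv2.resize(a,None,fx=4.8,fy=4.8,interpolation=cv2.INTER_CUBIC)[:,:,::-1])
```

```text
t 9.85 bench [-91.9 -20.5] z 183.2 yaw 170.65 q6 -166.9 zaxis [ 0.0031  0.003  -1.    ] open 1.001 F [-0.3 -0.5  0.3] T [ 0.17 -0.04  0.  ]
toolshift mm [-83.3 121.2 -16.1] ('az', np.float64(-5.35))
```

View pics/scz7.png

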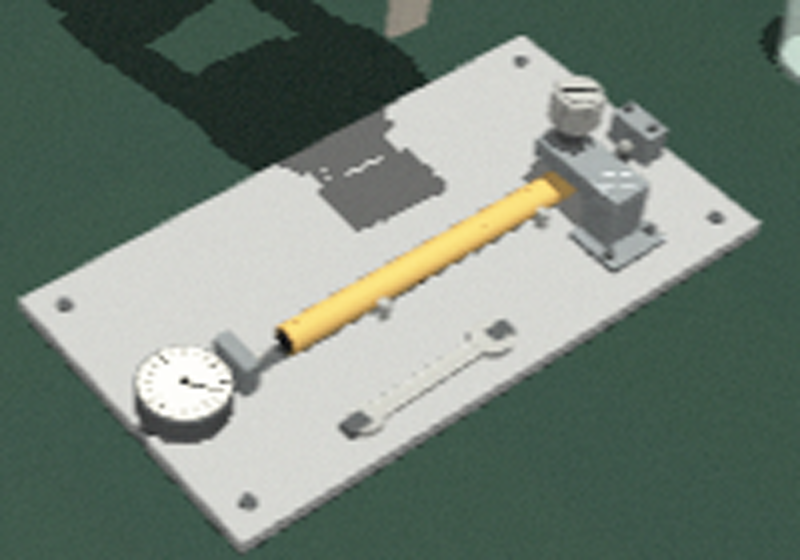

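View pics/topz7.png

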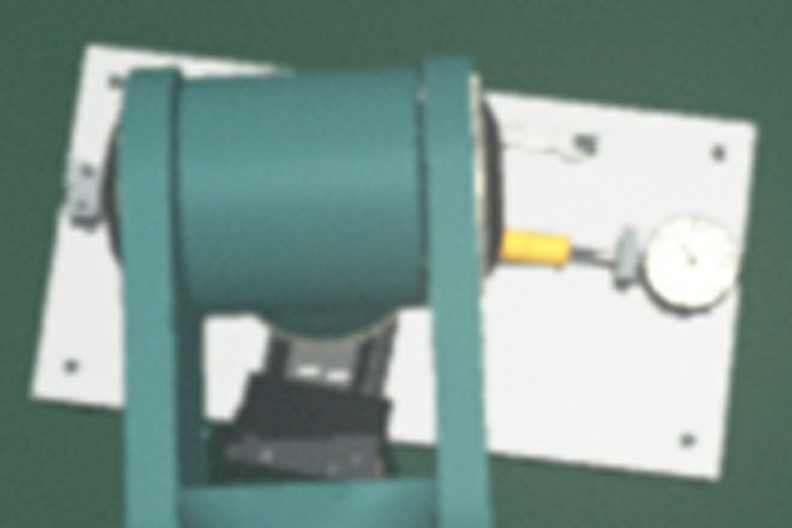

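The tube lies straight in the groove against both pins, with its end still at (287,338). The screw's slot is unchanged. Now I move over the thumbscrew.

Request:
play_rows:
  series:
    - [[-0.027,0.04,0,0,0,0,-1],[-0.027,0.04,0,0,0,0,-1],[-0.027,0.036,0,0,0,0,-1],[0,0,0,0,0,0,-1],[0,0,0,0,0,0,-1]]

```text
t: 10.45
eef_pos: [0.5439, 0.159, 0.183]
tool_rot: [[-0.981, 0.193, 0.004], [0.193, 0.981, 0.002], [-0.003, 0.003, -1.0]]
wrist_force: [0.5, -0.1, 0.5]
opening: 0.995
```

Run:
```python
from h import *
import cv2
togo(-.001,.095,.075)
s=bot.sense();d=bot.read_camera("wrist");cv2.imwrite("pics/w8.png",d["color"][:,:,::-1])
K,T=wristT(s,d)
for x,y,z in[(0,.095,.102),(-.0013,.095,.102),(0,.095,.060),(0,.154,.04)]: print(proj(K,T,b2w(x,y,z)))
```

```text
t 10.45 bench [ 0.8 92.7] z 183.0 yaw 168.88 q6 -155.2 zaxis [ 0.004   0.0024 -1.    ] open 0.995 F [ 0.5 -0.1  0.5] T [ 0.09 -0.07 -0.06]
toolshift mm [  2.4   1.8 108. ] 
[327.1272839  248.51521632]
[329.05870233 248.33812325]
[326.79747687 233.30066705]
[333.0724164  293.52081196]
```

View pics/w8.png

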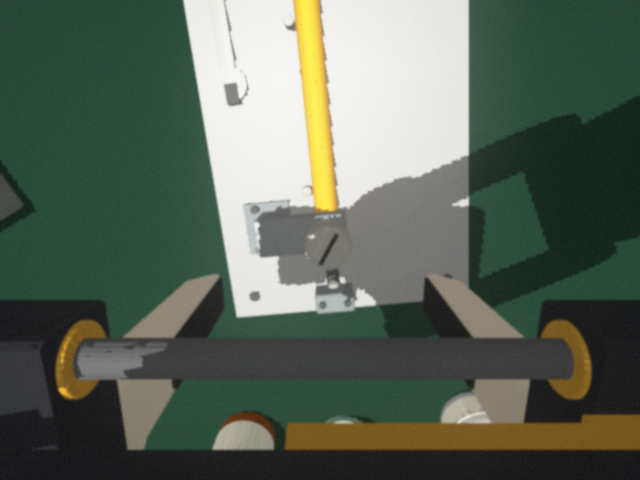

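The head's slot centre is at (328,249), within 2 px of the prediction. I descend around it.

Request:
play_rows:
  series:
    - [[0.002,0.002,0.03,0,0,0,-1],[0,0,0.03,0,0,0,-1],[0,0,0.025,0,0,0,-1],[0,0,0.012,0,0,0,-1],[0,0,0,0,0,0,-1],[0,0,0,0,0,0,-1]]

```text
t: 11.1
eef_pos: [0.5409, 0.1577, 0.087]
tool_rot: [[-0.979, 0.205, 0.01], [0.205, 0.979, 0.004], [-0.009, 0.006, -1.0]]
wrist_force: [-0.4, 0.8, -0.2]
opening: 0.994
```

Run:
```python
from h import *
import cv2
togo(-.001,.095,.075)
s=bot.sense();d=bot.read_camera("wrist");cv2.imwrite("pics/w9.png",d["color"][:,:,::-1])
K,T=wristT(s,d)
for x,y,z in[(0,.095,.102),(-.001,.095,.102)]: print(proj(K,T,b2w(x,y,z)))
```

```text
t 11.1 bench [-2.1 91.1] z 87.0 yaw 168.17 q6 -154.6 zaxis [ 0.0101  0.0036 -0.9999] open 0.994 F [-0.4  0.8 -0.2] T [ 0.09 -0.09  0.02]
toolshift mm [-0.5  3.9 12. ] 
[322.06577553 315.68408047]
[324.38112367 315.46327551]
```

View pics/w9.png

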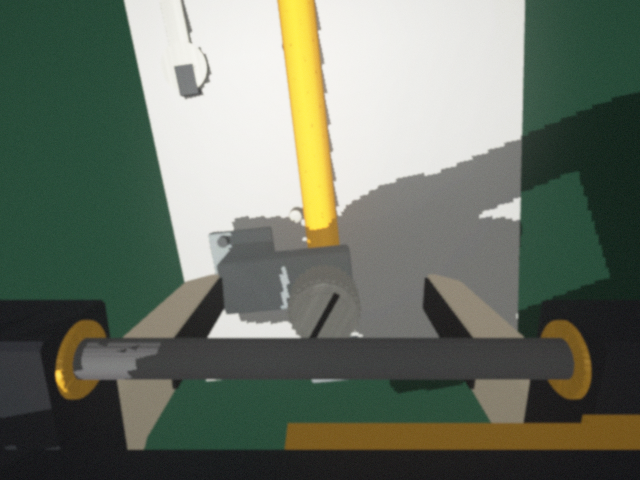

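Request:
play_rows:
  series:
    - [[-0.0005,0.004,0.006,0.3,0.5,0,-1],[0,0,0.005,0,0,0,-1],[0,0,0,0,0,0,-1],[0,0,0,0,0,0,-1]]

```text
t: 11.55
eef_pos: [0.5438, 0.1622, 0.0783]
tool_rot: [[-0.979, 0.205, 0.004], [0.205, 0.979, 0.001], [-0.004, 0.002, -1.0]]
wrist_force: [-0.3, -0.5, 0.1]
opening: 0.999
```

Run:
```python
from h import *
togo(-.001,.095,.075)
```

```text
t 11.55 bench [ 0.4 95.9] z 78.3 yaw 168.15 q6 -154.1 zaxis [ 0.0038  0.001  -1.    ] open 0.999 F [-0.3 -0.5  0.1] T [ 0.11 -0.02  0.04]
toolshift mm [ 1.3 -1.   3.3]
```

Request:
play_rows:
  newtons: 20
  series:
    - [[0.001,-0.001,0.003,0.1,0.2,0,-1],[0,0,0,0,0,0,0],[0,0,0,0,0,0,0.3],[0,0,0,0,0,0,1],[0,0,0,0,0,0,1],[0,0,0,0,0,0,1],[0,0,0,0,0,0,1],[0,0,0,0,0,0,1]]

```text
t: 12.35
eef_pos: [0.5426, 0.1614, 0.0755]
tool_rot: [[-0.979, 0.205, 0.0], [0.205, 0.979, 0.0], [-0.0, 0.0, -1.0]]
wrist_force: [0.5, 0.5, -0.4]
opening: 0.449
```

Run:
```python
from h import *
togo(-.001,.095,.075)
import cv2
s=bot.sense();d=bot.read_camera("wrist");cv2.imwrite("pics/w10.png",d["color"][:,:,::-1])
```

```text
t 12.35 bench [-0.7 95. ] z 75.5 yaw 168.15 q6 -154.2 zaxis [ 2.e-04  0.e+00 -1.e+00] open 0.449 F [ 0.5  0.5 -0.4] T [ 0.15 -0.05 -0.01]
toolshift mm [ 0.3 -0.   0.5]
```

View pics/w10.png

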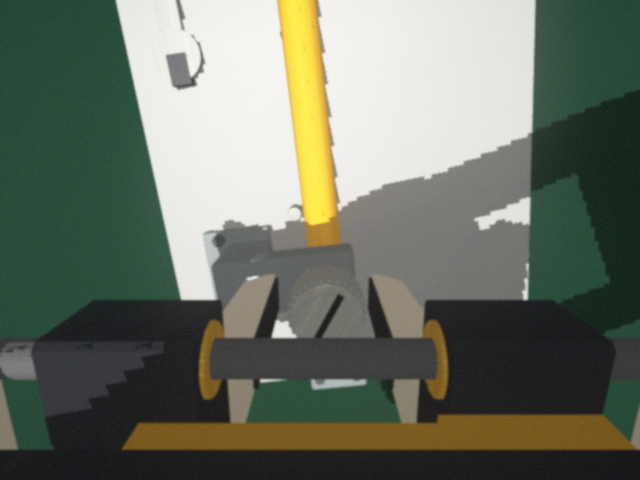

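Well centred. I finish closing.

Request:
play_rows:
  series:
    - [[0,0,0,0,0,0,1],[0,0,0,0,0,0,1],[0,0,0,0,0,0,1],[0,0,0,0,0,0,1],[0,0,0,0,0,0,1],[0,0,0,0,0,0,1]]

```text
t: 13.0
eef_pos: [0.5417, 0.1616, 0.0757]
tool_rot: [[-0.979, 0.205, -0.002], [0.205, 0.979, 0.0], [0.002, -0.0, -1.0]]
wrist_force: [-1.2, 0.2, 1.3]
opening: 0.337
```

Run:
```python
from h import *
togo(-.001,.095,.075)
```

```text
t 13.0 bench [-1.6 95.1] z 75.7 yaw 168.17 q6 -154.2 zaxis [-2.e-03  3.e-04 -1.e+00] open 0.337 F [-1.2  0.2  1.3] T [ 0.13  0.08 -0.01]
toolshift mm [-0.6 -0.   0.7]
```

Opening 31.4 mm, so it is gripping the 32 mm head. I turn clockwise (+az).

Request:
play_rows:
  series:
    - [[0,0,0.0001,0,0,8,1],[0,0,0.0001,0,0,8,1],[0,0,0,0,0,8,1],[0,0,0.0001,0,0,8,1],[0,0,0.0001,0,0,8,1],[0,0,0,0,0,8,1],[0,0,0.0001,0,0,8,1],[0,0,0.0001,0,0,8,1],[0,0,0,0,0,8,1],[0,0,0.0001,0,0,8,1]]

```text
t: 14.0
eef_pos: [0.5412, 0.1615, 0.075]
tool_rot: [[0.084, 0.996, -0.004], [0.996, -0.084, -0.0], [-0.001, -0.004, -1.0]]
wrist_force: [-1.9, 0.9, 2.0]
opening: 0.341
```

Run:
```python
from h import *
togo(-.0015,.095,.0745)
import cv2
s=bot.sense();d=bot.read_camera("wrist");cv2.imwrite("pics/w11.png",d["color"][:,:,::-1])
```

```text
t 14.0 bench [-2.2 95. ] z 75.0 yaw 85.15 q6 -71.1 zaxis [-3.7e-03 -4.0e-04 -1.0e+00] open 0.341 F [-1.9  0.9  2. ] T [-0.05  0.15  0.1 ]
toolshift mm [0.  0.7 0.5]
```

View pics/w11.png

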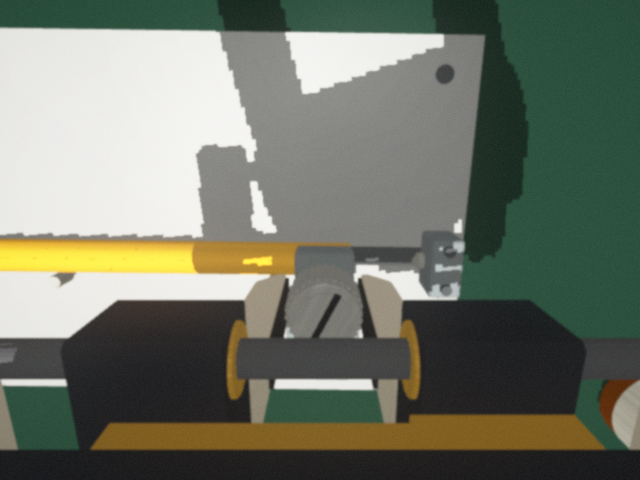

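The slot keeps the same orientation relative to the fingers, from (318,337) to (339,294). The screw has turned 83° with the grip and no slip, so I continue.

Request:
play_rows:
  series:
    - [[0,0.0005,0.0001,-0.2,0,8,1],[0,0,0.0001,0,0,8,1],[0,0,0,0,0,8,1],[0,0,0.0001,0,0,8,1],[0,0,0.0001,0,0,8,1],[0,0,0,0,0,8,1],[0,0,0.0001,0,0,8,1],[0,0,0.0001,0,0,8,1],[0,0,0,0,0,8,1],[0,0,0.0001,0,0,8,1],[0,0,0.0001,0,0,8,1]]

```text
t: 15.15
eef_pos: [0.541, 0.1621, 0.0742]
tool_rot: [[0.997, -0.077, -0.003], [-0.077, -0.997, -0.0], [-0.003, 0.0, -1.0]]
wrist_force: [-0.8, 0.0, 1.9]
opening: 0.337
```

Run:
```python
from h import *
togo(-.0015,.095,.074)
```

```text
t 15.15 bench [-2.4 95.5] z 74.2 yaw -4.43 q6 18.5 zaxis [-0.0026 -0.     -1.    ] open 0.337 F [-0.8  0.   1.9] T [0.04 0.25 0.03]
toolshift mm [0.9 0.5 0.2]
```

172.6° turned. From here I use smaller rows, watching for a stall or a torque rise.

Request:
play_rows:
  series:
    - [[0.0005,0,0.0001,0,0,4,1],[0,0,0,0,0,4,1],[0,0,0,0,0,4,1],[0,0,0.0001,0,0,4,1],[0,0,0,0,0,4,1],[0,0,0,0,0,4,1]]

```text
t: 15.75
eef_pos: [0.5411, 0.1622, 0.074]
tool_rot: [[0.879, -0.476, -0.004], [-0.476, -0.879, 0.001], [-0.004, 0.001, -1.0]]
wrist_force: [-1.3, 1.1, 0.4]
opening: 0.338
```

Run:
```python
from h import *
togo(-.0015,.095,.074)
```

```text
t 15.75 bench [-2.3 95.7] z 74.0 yaw -28.45 q6 42.5 zaxis [-4.1e-03  6.0e-04 -1.0e+00] open 0.338 F [-1.3  1.1  0.4] T [0.03 0.22 0.06]
toolshift mm [1.  0.3 0. ]
```

Request:
play_rows:
  series:
    - [[0,0,0.0001,0,0,4,1],[0,0,0,0,0,4,1],[0,0,0,0,0,4,1],[0,0,0.0001,0,0,4,1]]

```text
t: 16.15
eef_pos: [0.5413, 0.1623, 0.0739]
tool_rot: [[0.715, -0.699, -0.004], [-0.699, -0.715, 0.001], [-0.004, 0.002, -1.0]]
wrist_force: [-1.6, -0.2, 2.4]
opening: 0.338
```

Run:
```python
from h import *
togo(-.0015,.095,.074)
import cv2
s=bot.sense();d=bot.read_camera("wrist");cv2.imwrite("pics/w12.png",d["color"][200:350,200:440,::-1])
```

```text
t 16.15 bench [-2.1 95.7] z 73.9 yaw -44.36 q6 58.4 zaxis [-0.0041  0.001  -1.    ] open 0.338 F [-1.6 -0.2  2.4] T [0.05 0.28 0.05]
toolshift mm [ 0.9  0.2 -0.1]
```

View pics/w12.png

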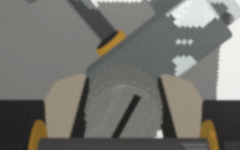

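Request:
play_rows:
  series:
    - [[0,0,0.0001,0,0,3,1],[0,0,0,0,0,3,1],[0,0,0,0,0,3,1],[0,0,0.0001,0,0,3,1]]

```text
t: 16.6
eef_pos: [0.5414, 0.1623, 0.0738]
tool_rot: [[0.558, -0.83, -0.004], [-0.83, -0.558, 0.001], [-0.003, 0.003, -1.0]]
wrist_force: [-1.5, -0.5, 1.6]
opening: 0.341
```

Run:
```python
from h import *
togo(-.0015,.095,.074)
```

```text
t 16.6 bench [-2.  95.8] z 73.8 yaw -56.08 q6 70.1 zaxis [-0.0041  0.0012 -1.    ] open 0.341 F [-1.5 -0.5  1.6] T [0.13 0.31 0.11]
toolshift mm [ 0.9  0.1 -0.2]
```

Request:
play_rows:
  series:
    - [[0,0,0.0001,0,0,3,1],[0,0,0,0,0,3,1],[0,0,0,0,0,3,1],[0,0,0,0,0,3,1]]

```text
t: 17.0
eef_pos: [0.5414, 0.1623, 0.0737]
tool_rot: [[0.381, -0.925, -0.004], [-0.925, -0.381, 0.002], [-0.003, 0.003, -1.0]]
wrist_force: [-0.4, -0.7, 0.4]
opening: 0.337
```

Run:
```python
from h import *
togo(-.0015,.095,.074)
```

```text
t 17.0 bench [-2.  95.7] z 73.7 yaw -67.6 q6 81.6 zaxis [-0.0042  0.0015 -1.    ] open 0.337 F [-0.4 -0.7  0.4] T [0.13 0.19 0.05]
toolshift mm [ 0.9 -0.1 -0.3]
```

Request:
play_rows:
  series:
    - [[0,0,0.0001,0,0,3,1],[0,0,0,0,0,3,1],[0,0,0,0,0,3,1],[0,0,0,0,0,3,1]]

```text
t: 17.4
eef_pos: [0.5416, 0.1619, 0.0737]
tool_rot: [[0.19, -0.982, -0.004], [-0.982, -0.19, 0.001], [-0.001, 0.004, -1.0]]
wrist_force: [1.0, 0.6, 2.0]
opening: 0.336
```

Run:
```python
from h import *
togo(-.0015,.095,.074)
```

```text
t 17.4 bench [-1.8 95.4] z 73.7 yaw -79.06 q6 93.0 zaxis [-3.9e-03  7.0e-04 -1.0e+00] open 0.336 F [1.  0.6 2. ] T [ 0.18 -0.31  0.27]
toolshift mm [ 0.4 -0.1 -0.3]
```

Request:
play_rows:
  series:
    - [[0,0,0.0001,0,0,3,1],[0,0,0,0,0,3,1],[0,0,0,0,0,3,1]]

```text
t: 17.7
eef_pos: [0.5422, 0.1619, 0.0739]
tool_rot: [[0.041, -0.999, -0.002], [-0.999, -0.041, 0.001], [-0.001, 0.002, -1.0]]
wrist_force: [-1.6, -0.9, -0.1]
opening: 0.338
```

Run:
```python
from h import *
togo(-.0015,.095,.074)
import cv2
s=bot.sense();d=bot.read_camera("wrist");cv2.imwrite("pics/w13.png",d["color"][200:350,200:440,::-1])
```

```text
t 17.7 bench [-1.2 95.5] z 73.9 yaw -87.63 q6 101.6 zaxis [-2.5e-03  6.0e-04 -1.0e+00] open 0.338 F [-1.6 -0.9 -0.1] T [-0.16  0.25  0.42]
toolshift mm [ 0.4  0.4 -0.1]
```

View pics/w13.png

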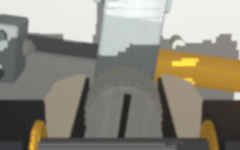

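The torque rose to 0.42 N m. The slot has turned in the finger frame and is now near vertical, (122,135)–(128,95) in the crop, so the screw is seated and the grip is slipping slightly. I measure the slot's world angle as the reference.

```bash
cat >> h.py <<'E'
import cv2
def slot(name,ztop):
    s=bot.sense(); d=bot.read_camera("wrist"); im=d["color"]; cv2.imwrite(f"pics/{name}.png",im[200:350,200:440,::-1])
    K,T=wristT(s,d)
    return slotim(im[200:350,200:440],K,T,s,ztop)
def slotim(c,K,T,s,ztop):
    g=cv2.cvtColor(c,cv2.COLOR_RGB2GRAY)
    m=np.zeros_like(g); m[(g<45)]=255
    u0,v0=proj(K,T,b2w(-.001,.095,ztop))-[200,200]
    yy,xx=np.mgrid[:g.shape[0],:g.shape[1]]
    m[(np.hypot(xx-u0,yy-v0)>24)|(yy>134)]=0
    n,l,st,_=cv2.connectedComponentsWithStats(m); k=1+np.argmax(st[1:,4])
    v,u=np.nonzero(l==k)
    P=np.array([w2b(onz(K,T,(a+200,b+200),ztop)) for a,b in zip(u,v)])*1000
    q=P-P.mean(0); w,V=np.linalg.eigh(q.T@q); d=V[:,1]
    R=s["tool_rot"]; yaw=np.degrees(np.arctan2(R[1,0],R[0,0]))
    a=np.degrees(np.arctan2(d[1],d[0]))%180
    print("n",len(u),"slot bench deg",round(a,1),"tool-rel",round((a+np.degrees(BP[2])-yaw)%180,1),"ctr",P.mean(0).round(1),"len",np.ptp(q@d).round(1),"yaw",round(yaw,2),"head px",u0.round(),v0.round(),"std",np.sqrt(w/len(u)).round(2))
E
python3 - <<'E'
from h import *
slot("s1",.100)
# old image w11: pose yaw 85.15 (world), w10 -> rebuild
d=bot.read_camera("wrist")
def old(f,pos,R,crop):
    s={"eef_pos":np.array(pos),"tool_rot":np.array(R)}
    u,_,v=np.linalg.svd(s["tool_rot"]); s["tool_rot"]=u@v
    K,T=wristT(s,d); im=cv2.imread(f)[:,:,::-1]
    if crop: im=im[200:350,200:440]
    slotim(np.ascontiguousarray(im),K,T,s,.1005)
old("pics/w10.png",[0.5426,0.1614,0.0755],[[-0.979,0.205,0],[0.205,0.979,0],[0,0,-1.0]],1)
old("pics/w11.png",[0.5412,0.1615,0.075],[[0.084,0.996,-0.004],[0.996,-0.084,0],[-0.001,-0.004,-1.0]],1)
old("pics/w12.png",[0.5413,0.1623,0.0739],[[0.715,-0.699,-0.004],[-0.699,-0.715,0.001],[-0.004,0.002,-1.0]],0)
E
```

```text
n 155 slot bench deg 179.8 tool-rel 82.0 ctr [ 1.1 95.1] len 16.2 yaw -87.82 head px 123.0 121.0 std [0.48 4.69]
n 175 slot bench deg 57.0 tool-rel 63.2 ctr [-3.1 94.3] len 16.7 yaw 168.17 head px 123.0 120.0 std [0.54 4.74]
n 154 slot bench deg 154.0 tool-rel 63.1 ctr [-2.9 95.9] len 15.9 yaw 85.18 head px 122.0 123.0 std [0.49 4.57]
n 169 slot bench deg 24.3 tool-rel 63.0 ctr [ 0.3 96.5] len 16.9 yaw -44.35 head px 125.0 122.0 std [0.5  4.83]
```

The slot angle relative to the fingers was constant at 63.1° and is now 82.0°. So the screw seated at 237° (4.14 rad, within the stated range) and the fingers slipped 19° on the stop. The seated slot is at 179.8° in the bench frame, which makes the back-off target 269.8° (≡ 89.8°).

Request:
play_rows:
  series:
    - [[0,0,-0.0001,0,0,-7,1],[0,0,-0.0001,0,0,-7,1],[0,0,0,0,0,-7,1],[0,0,-0.0001,0,0,-7,1],[0,0,-0.0001,0,0,-7,1],[0,0,0,0,0,-7,1],[0,0,-0.0001,0,0,-7,1],[0,0,-0.0001,0,0,-7,1],[0,0,0,0,0,-7,1],[0,0,-0.0001,0,0,-7,1],[0,0,0,0,0,-7,1],[0,0,0,0,0,0,1],[0,0,0,0,0,0,1]]

```text
t: 19.15
eef_pos: [0.5415, 0.1627, 0.0745]
tool_rot: [[0.996, -0.088, -0.005], [-0.088, -0.996, 0.003], [-0.005, -0.002, -1.0]]
wrist_force: [-1.2, 0.8, 0.3]
opening: 0.334
```

Run:
```python
from h import *
togo(-.0015,.095,.0745,2.2)
slot("s2",.1005)
```

```text
t 19.15 bench [-1.9 96.1] z 74.5 yaw -5.06 q6 19.0 zaxis [-0.0045  0.0028 -1.    ] open 0.334 F [-1.2  0.8  0.3] T [-0.01 -0.03  0.  ]
toolshift mm [0.4 1.1 0. ] ('az', np.float64(-7.26))
n 154 slot bench deg 81.2 tool-rel 80.7 ctr [-0.5 97. ] len 16.4 yaw -5.06 head px 122.0 120.0 std [0.46 4.79]
```

View pics/s2.png

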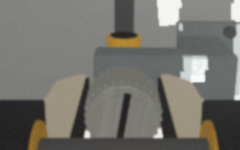

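Request:
play_rows:
  series:
    - [[0,0,0,0,0,-4,1],[0,0,-0.0001,0,0,-4,1],[0,0,0,0,0,0,1],[0,0,0,0,0,0,1],[0,0,0,0,0,0,1]]

```text
t: 19.7
eef_pos: [0.5414, 0.1627, 0.0746]
tool_rot: [[0.999, 0.044, -0.005], [0.044, -0.999, 0.003], [-0.005, -0.003, -1.0]]
wrist_force: [-1.0, 0.2, 0.7]
opening: 0.34
```

Run:
```python
from h import *
togo(-.0015,.095,.0745,2.2)
slot("s3",.1008)
C=cams()
a=C["scene"][2][200:340,270:470]; cv2.imwrite("pics/scz9.png",cv2.resize(a,None,fx=4,fy=4,interpolation=cv2.INTER_CUBIC)[:,:,::-1])
togo(-.0015,.095,.0745,2.2)
```

```text
t 19.7 bench [-2.1 96.1] z 74.6 yaw 2.54 q6 11.4 zaxis [-0.0049  0.0028 -1.    ] open 0.34 F [-1.   0.2  0.7] T [-0.04  0.09  0.06]
toolshift mm [0.4 1.2 0.1] ('az', np.float64(0.34))
n 145 slot bench deg 89.0 tool-rel 80.8 ctr [-0.7 97. ] len 16.3 yaw 2.54 head px 122.0 120.0 std [0.44 4.74]
t 19.85 bench [-2.  96.1] z 74.6 yaw 2.62 q6 11.3 zaxis [-0.0048  0.0028 -1.    ] open 0.337 F [-1.7  0.4  1.2] T [-0.04  0.09  0.08]
toolshift mm [0.4 1.2 0.1] ('az', np.float64(0.42))
```

View pics/scz9.png

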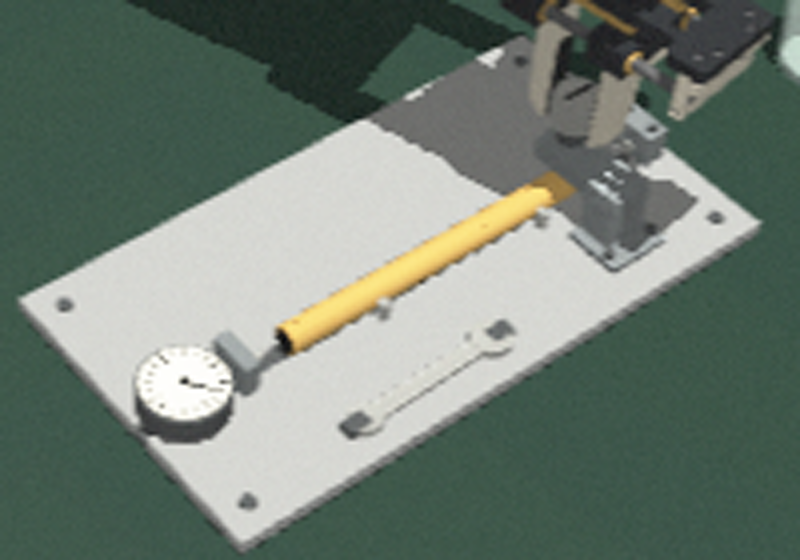

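Backed off 89–90° by both measures. The tube is in the groove, its end at (287,338), and the spanner and gauge haven't moved. I'm handing in while still gripping.

Run:
```python
from rig import bot
print(bot.sign_off())
s=bot.sense(); print(s["t"],s["opening"])
```

```text
the job is handed in; nothing more can be done
None
the job is handed in; nothing more can be done
```

The job is done and handed in at about 19.9 s, with the gripper still holding the thumbscrew a quarter turn off its seat.

- **Tube:** I rolled it along the bed with two open fingers and never lifted it; its cross-holes could be seen turning as it went. It dropped into the groove against both pins. In the last picture its end was at (287,338), against (288.7,337.7) predicted for a seated tube.
- **Seating the screw:** I turned it clockwise about 237° (4.14 rad) until it stopped. Torque rose from about 0.05 to 0.42 N m, and the fingers slipped about 19° round the head at the stop.
- **Backing off:** I used the head's slot as the reference, so the slip does not count in the angle. The slot shows it backed off 89.2°, and the tool's own rotation shows 90.4°. The two disagree by about 1°.
- **Last checks:** The grip opening was about 31.5 mm on the 32 mm head, and the force at the wrist was about 2 N. In the last picture of the bench, the spanner, gauge and end stop were where they started. I did not take a closing picture of the beaker, bottle, jar, dish or rack, but the arm met nothing on the way.

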